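Pack the bench tool tray and close its retaining bar

TASK

Pack the white tool tray: lay the brush, the spatula and the yellow bracket flat in their own pockets (the pocket floor has the tool's colour), with the brush head and the spatula blade in the wide end of theirs. When all three lie flat, swing the tray's retaining bar (the one with the red knob) fully home across the tools. Leave everything else on the bench where it is.

Things in the scene. Friction and masses are not known exactly. Their poses are not given: they have to be found in the camera images.
- tray: white tray fixed to the bench, 220 (x) by 218 mm (y), 4 mm floor, rim 22 mm high, missing along the sides for |x| < 38. Origin: centre of its underside. Three inserts lie on its floor at y = -70, 0, +70 mm, in any order, their x along the tray's x. Their open middles join into one finger trough right across the tray
- insert_brush: fixed insert with blue pocket floor, 210 x 68 mm, for the brush. Channel between grey ribs; open finger trough (no ribs) for |x| < 35. Origin: centre of its underside; the pocket floor is 4 mm above it, the rib tops 18 mm; x along the pocket, z up. Handle channel 28 mm wide at x -96 to -35; wide bay, 54 mm, for the head at x 35 to 96
- insert_spatula: fixed insert with green pocket floor, 210 x 68 mm, for the spatula. Channel between grey ribs; open finger trough (no ribs) for |x| < 35. Origin: centre of its underside; the pocket floor is 4 mm above it, the rib tops 18 mm; x along the pocket, z up. Handle channel 26 mm wide at x -91 to -35; wide bay, 44 mm, for the blade at x 35 to 91
- insert_bracket: fixed insert with yellow pocket floor, 210 x 68 mm, for the bracket. Channel between grey ribs; open finger trough (no ribs) for |x| < 35. Origin: centre of its underside; the pocket floor is 4 mm above it, the rib tops 18 mm; x along the pocket, z up. Pocket 46 mm wide, x -66 to +66
- brush: loose flat bench brush, blue handle, 180 mm long, 90 g, lying flat. Origin: middle of its length, on its underside; +x points to the bristles. Handle 20 mm wide and 18 mm thick for x -90 to 28; steel ferrule and stiff bristle block up to 46 mm wide, 14 mm thick, for x 26 to 90. The origin is a good place to grip across y
- brush_tip (a point): end of the bristles, 90 mm along +x from the brush's origin
- spatula: loose spatula, green handle, dark steel blade, 170 mm long, 100 g, lying flat. Origin: middle of its length, on its underside; +x points to the blade. Handle 18 mm wide and 16 mm thick for x -85 to 30; blade 34 mm wide, 5 mm thick, for x 28 to 85. The origin is a good place to grip across y
- spatula_tip (a point): end of the blade, 85 mm along +x from the spatula's origin
- bracket: loose flat yellow bracket, 120 mm (x) by 36 mm (y), 8 mm thick, 100 g, with dark holes and slots, the same both ways round. Origin: centre of its underside. Gripped across y
- bar (a joint): angle (rad) of the tray's swivel retaining bar about its upright pivot: 0 = home at its stop, straight across the tray's middle over all pockets; grows as it swings out, clockwise from above; about 1.6 = out beside the tray. Light friction (0.6 N at the knob) holds it anywhere. At angle q it points from the pivot along (-sin q, -cos q) in the tray's x, y
- bar_pivot (a point): the bar's pivot axis, at x 0, y +121, z 32 mm of the tray. The aluminium bar is 22 mm wide, 6 mm thick, reaches 242 mm from here, and its underside is 32 mm above the bench: it passes over tools that lie flat
- bar_knob (a point): red upright cylindrical knob on the bar, 22 mm across, 165 mm from the pivot; this point is on its axis, 62 mm above the bench; the knob stands from the bar's top (38 mm) up to 73 mm above the bench
- jar_a: bystander, loose: small white plastic jar, 44 mm across, 75 mm tall; origin at the centre of its underside
- jar_b: bystander, loose: small white plastic jar, 44 mm across, 75 mm tall; origin at the centre of its underside
- beaker: bystander, loose: clear beaker, 68 mm across, 90 mm tall; origin at the centre of its underside
- slide_box: bystander, loose: small cardboard box, 70 x 45 x 30 mm; origin at the centre of its underside
- reagent: bystander, loose: amber bottle with red cap, 64 mm across, 130 mm tall; origin at the centre of its underside
Mind the look-alikes: they are no part of the job. Of the things that look like the insert_brush, take the one that is farthest to the robot's left at the start.

How it is judged (in metres and radians):
On the way:
1. the brush, the spatula and the bracket all lie flat in their own pockets while the bar is still swung out (x of brush in the frame of insert_brush between -0.012 and 0.012 m and y of brush in the frame of insert_brush between -0.01 and 0.01 m and z of brush in the frame of insert_brush below 0.008 m and angle between each of brush, spatula, bracket's own z axis and vertical below 0.08 rad and x of brush_tip in the frame of insert_brush above 0.06 m and y of brush_tip in the frame of insert_brush between -0.012 and 0.012 m and linear speed of each of brush, spatula, bracket below 0.02 m/s and x of spatula in the frame of insert_spatula between -0.012 and 0.012 m and y of spatula in the frame of insert_spatula between -0.01 and 0.01 m and z of spatula in the frame of insert_spatula below 0.008 m and x of spatula_tip in the frame of insert_spatula above 0.06 m and y of spatula_tip in the frame of insert_spatula between -0.012 and 0.012 m and x of bracket in the frame of insert_bracket between -0.012 and 0.012 m and y of bracket in the frame of insert_bracket between -0.01 and 0.01 m and z of bracket in the frame of insert_bracket below 0.008 m and angle between the x axis of bracket and the x axis of insert_bracket, either way round below 0.15 rad and value of joint bar above 1 rad), for 0.2 s.
At the end, for the whole second after the job is handed in: each tool lies flat and still on the floor of its own pocket (origin within 12 mm along and 10 mm across of the pocket's middle, within 4 mm of its floor, tilt under 0.08 rad), brush head and spatula blade in the wide bay (the bracket either way round), and the bar is home (angle under 0.10 rad) (x of brush in the frame of insert_brush between -0.012 and 0.012 m and y of brush in the frame of insert_brush between -0.01 and 0.01 m and z of brush in the frame of insert_brush below 0.008 m and angle between each of brush, spatula, bracket's own z axis and vertical below 0.08 rad and x of brush_tip in the frame of insert_brush above 0.06 m and y of brush_tip in the frame of insert_brush between -0.012 and 0.012 m and linear speed of each of brush, spatula, bracket below 0.02 m/s and x of spatula in the frame of insert_spatula between -0.012 and 0.012 m and y of spatula in the frame of insert_spatula between -0.01 and 0.01 m and z of spatula in the frame of insert_spatula below 0.008 m and x of spatula_tip in the frame of insert_spatula above 0.06 m and y of spatula_tip in the frame of insert_spatula between -0.012 and 0.012 m and x of bracket in the frame of insert_bracket between -0.012 and 0.012 m and y of bracket in the frame of insert_bracket between -0.01 and 0.01 m and z of bracket in the frame of insert_bracket below 0.008 m and angle between the x axis of bracket and the x axis of insert_bracket, either way round below 0.15 rad and value of joint bar below 0.1 rad and velocity of joint bar between -0.05 and 0.05 rad/s); the robot touches nothing.
It fails at once if another loose thing on the bench pushed more than 30 mm from its place (distance of any of jar_a, jar_b, beaker, slide_box, reagent from where it was at the start of the episode above 0.03 m).
It also fails if it takes over 72 s, if anything falls off the work surface, if the arm or the gripper's body presses on something with over 40 N, if the wrist force passes 120 N, or if a joint passes its speed limit or range.

ROBOT

A 6-joint arm with a two-finger parallel gripper is mounted at the origin on the work surface. World frame = base frame: x ahead of the robot, y to its left, z up, the work surface at z = 0. Lengths are in m, angles in degrees, forces in N, time in s.
With the tool pointing down it reaches from about 0.275 to 0.725 m from the base axis. Payload 15.9 kg.
Tool frame: the origin (TCP) lies at the very end of the fingers, on their centre line; the grasp point (between the pads) lies 19 mm behind it; z points along the fingers, y is the line along which they close (so a half turn about z gives the same grasp; the last joint's range is limited). The gripper opens to 85 mm and grips with 20 to 120 N. Pads are 22 mm wide; open, the fingers measure 114 mm over their backs; the gripper's body (76 mm by 85 mm) begins 54 mm behind the grasp point. The pads swing forward as they close: fully open they stand 13 mm farther back than shut.
Start: joints at [-68.927, 12.198, -1.971, 75.831, 0, 90], TCP at [0.18, -0.467, 0.231] pointing down, gripper open.
Joint ranges: [-170.91, 170.91], [-42.67, 98.43], [-65.05, 77.54], [-120.47, 116.71], [-90, 82.35], [-180, 180]. Speed limits (degrees/s): [108.29, 108.29, 136.94, 147.25, 180, 180].

INTERFACE

Orientations are given as [roll, pitch, yaw] about the fixed x, y, z axes, in that order (R = Rz(yaw) Ry(pitch) Rx(roll)).
In Python, from cell import r gives the robot as it stands.
- The arm moves only by the shell command python3 -m creep 'ROWS' [FORCE]. ROWS is JSON, a list of rows, each a list of 3 entries, a list of its own where there are three numbers: the shift along the tool's x, y, z as a fraction of full scale, then the turn, a rotation vector about the tool's x, y, z as a fraction of full scale, then the opening, from -1 (shut) to 1 (fully open). In form: [[[dx, dy, dz], [ax, ay, az], fingers], ...]. A call has 1 to 5 rows; each row shifts and turns the commanded pose from where the row before left it, along the tool's axes as they then stand; what a row does not reach is not made up. Full scale, the value 1, is 20 mm for a shift and 90 degrees for a turn. A row lasts 1/12 s, in which the tool goes at most 41.7 mm and 7.16 degrees, less where a joint would pass 70% of its speed; a pose out of reach is approached as far as the arm can. A call with a number of a shift or a turn outside -1 to 1 is refused whole. A call with a gripper value outside its range is refused whole. The fingers move at their own pace and stop on an object; FORCE is the grip in N (left out, the last holds). Time passes only in rows, so rows that do not move let the fingers close. It gives the time, the measured TCP pose, the force, the opening and the grip force at its end, in the units of the state.
- r.sense(): the state, without advancing time (a new reading comes with each control period).
- r.read_camera(name): name is "scene" or "top" or "wrist"; returns a dict with "frame" (480x640x3 uint8, red, green, blue), "K" (3x3 intrinsics, pixels), "extrinsics" (4x4, takes a point from camera to world coordinates). Camera axes: x right, y down, z forward; pixel columns grow to the right and rows downward; lengths in m; the calibration is good to about 2 mm. A picture is of the moment at which its call begins. There is no depth.
- r.job_done(): hands the job in; it is judged then, once.
The state is a dict: "time": time; "joints": joint angles; "qvel": joint speeds; "joint_torque": joint torques, N m; "ee_pos": TCP position; "ee_rot": TCP orientation; "contact_force": force on the tool from outside, world axes, zero at the start; "torque": the same for the moment, N m; "opening": opening from 0.0 (shut) to 1.0 (fully open); "finger_force": force on a finger pad.
Only numpy, scipy, OpenCV 4.12 (cv2) and the standard library are available. Lean on these libraries where they do the work, as an engineer would, in place of code of your own. Each camera call takes 0.05 s, during which the arm holds its last target. There are 200 camera calls.

## Working session

There is one attempt and no reset: what is moved stays moved. The work goes in short steps, Python scripts to look and compute and a shell command to move; the robot and the scene stay as the last step left them, time stands still between calls to the robot, and variables do not carry over. Pictures are saved under pics/ and viewed, at most 10 in all, crops included, and the job is handed in when it is done.

```bash
ls; mkdir -p pics
python3 - <<'E'
from cell import r
import cv2
for n in("top","scene"):
    c=r.read_camera(n); cv2.imwrite(f"pics/{n}0.png",c["frame"][:,:,::-1]); print(n,c["K"].tolist(),c["extrinsics"].round(4).tolist())
s=r.sense();print(s["ee_pos"],s["ee_rot"],s["time"])
E
```

```text
pics
top [[455.1160189338508, 0.0, 319.84059048541064], [0.0, 455.1160189338508, 237.58783420254377], [0.0, 0.0, 1.0]] [[-0.0077, -0.995, 0.0995, 0.3869], [-0.9997, 0.0053, -0.0242, -0.0012], [0.0236, -0.0997, -0.9947, 1.0832], [0.0, 0.0, 0.0, 1.0]]
scene [[519.8777686564662, 0.0, 320.4083959905559], [0.0, 519.8777686564662, 236.60459717243822], [0.0, 0.0, 1.0]] [[-0.0195, 0.7681, -0.64, 1.2039], [0.9998, 0.0191, -0.0075, -0.015], [0.0065, -0.6401, -0.7683, 0.9346], [0.0, 0.0, 0.0, 1.0]]
[ 0.17965656 -0.46631291  0.23088084] [-1.79945527e+02  9.85644180e-04  2.10711070e+01] 0.1
```

View pics/top0.png

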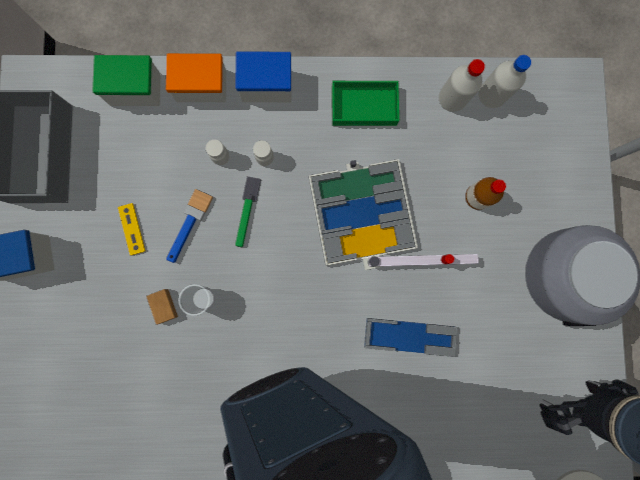

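View pics/scene0.png

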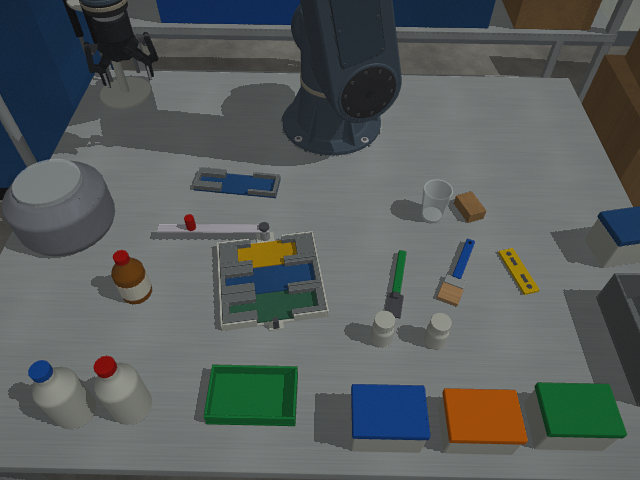

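The top view has image up = world +x and image left = world +y. Blue pockets: (361,213) in the tray and (411,337) loose on the bench. The tray one is farther left, so I choose it. Only one of each other tool shows: brush (190,225), spatula (247,212), bracket (132,230). Next, close crops.

Run:
```python
import cv2
i=cv2.imread("pics/top0.png")
cv2.imwrite("pics/c1.png",cv2.resize(i[150:282,304:490],None,fx=4,fy=4,interpolation=cv2.INTER_CUBIC))
cv2.imwrite("pics/c2.png",cv2.resize(i[170:270,110:270],None,fx=5,fy=5,interpolation=cv2.INTER_CUBIC))
```

```text
(no output)
```

View pics/c1.png

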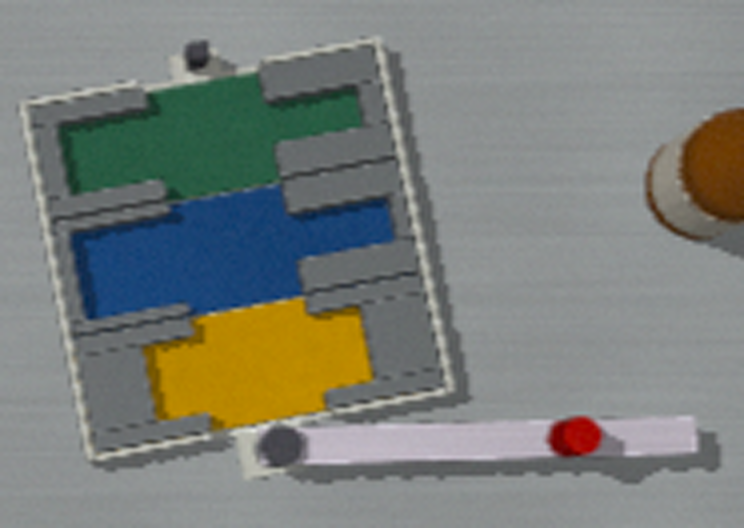

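View pics/c2.png

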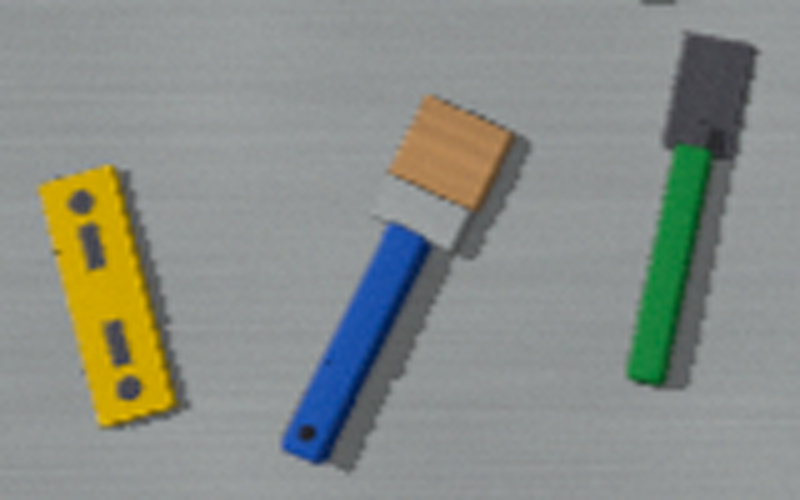

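The crop shows the tray with green, blue and yellow pockets from far to near. Both wide bays lie at image left. The pivot is at crop (283,445), the knob at (575,436). Corners of the rim and tools are readable, so I turn them into positions now.

```bash
cat > h.py <<'E'
import numpy as np, cv2
from cell import r
from scipy.spatial.transform import Rotation as R
def ray(c,u,v,z):
    d=c["extrinsics"][:3,:3]@np.linalg.solve(c["K"],[u,v,1.]); o=c["extrinsics"][:3,3]
    return (o+d*(z-o[2])/d[2])
def crop(c,pts,ox,oy,f,z): return np.array([ray(c,ox+(u+.5)/f-.5,oy+(v+.5)/f-.5,z) for u,v in pts])
def yaw(d): return np.degrees(np.arctan2(d[1],d[0]))
def plan(xy,z,yw):
    "remaining move in tool axes (mm) for tool-down target, yaw turn about tool z (deg)"
    s=r.sense(); M=R.from_euler('xyz',s["ee_rot"],degrees=True)
    T=R.from_euler('xyz',[180,0,yw],degrees=True)
    d=M.inv().apply(np.array([*xy,z])-s["ee_pos"])*1000
    print("pos",s["ee_pos"].round(4),"rot",s["ee_rot"].round(2),"d mm",d.round(1),"rows/20",(d/20).round(2),"turn deg",np.degrees((M.inv()*T).as_rotvec()).round(1))
E
python3 - <<'E'
from h import *
c=r.read_camera("top")
t=crop(c,[(24,103),(379,42),(450,388),(93,458)],304,150,4,.022)
O=t.mean(0); print("tray",t.round(4).tolist(),O,"sizes",np.linalg.norm(t-np.roll(t,1,0),axis=1))
x=(t[0]+t[3]-t[1]-t[2])[:2]; y=(t[2]+t[3]-t[0]-t[1])[:2]; x/=np.linalg.norm(x);y/=np.linalg.norm(y);print("xyaw",yaw(x),yaw(y)-90)
for n,o in(("green",-.07),("blue",0),("yellow",.07),("pivot",.121)): print(n,O[:2]+o*y)
print("pivot img",crop(c,[(283,445)],304,150,4,.04)); print("knob",crop(c,[(575,436)],304,150,4,.073))
b=crop(c,[(40,187),(112,167),(174,405),(103,426)],110,170,5,.008); print("bracket",b.mean(0),yaw(b[0]+b[1]-b[2]-b[3]),np.linalg.norm(b-np.roll(b,1,0),axis=1))
for n,p,zp,q,zq in(("brush",(471,113),.014,(304,452),.012),("spat",(721,40),.005,(646,380),.01)):
    a=crop(c,[p],110,170,5,zp)[0];e=crop(c,[q],110,170,5,zq)[0]; print(n,(a+e)/2,yaw(a-e),np.linalg.norm((a-e)[:2]))
for n,p,z in(("jar_a",(216,148),.07),("jar_b",(262,148),.07),("beaker",(196,299),.05)): print(n,ray(c,*p,z))
E
```

```text
tray [[0.6417, -0.0039, 0.022], [0.6785, -0.2166, 0.022], [0.4705, -0.2533, 0.022], [0.4308, -0.043, 0.022]] [ 0.55538026 -0.12920003  0.022     ] sizes [0.2144794  0.21582895 0.21119171 0.2140576 ]
xyaw 100.24659810241216 -259.7468655470992
green [ 0.62426242 -0.11674021]
blue [ 0.55538026 -0.12920003]
yellow [ 0.48649809 -0.14165984]
pivot [ 0.43631251 -0.15073771]
pivot img [[ 0.43679988 -0.15159747  0.04      ]]
knob [[ 0.43917548 -0.31065761  0.073     ]]
bracket [0.51782928 0.41747266 0.008     ] 16.204543949655466 [0.11822717 0.03474295 0.11782718 0.03407587]
brush [0.52341025 0.28473918 0.013     ] -25.155734811974366 0.1769597548886746
spat [0.55847003 0.14705466 0.0075    ] -11.534589933647053 0.1676773725922513
jar_a [0.69395053 0.20837249 0.07      ]
jar_b [0.69389151 0.10422101 0.07      ]
beaker [0.3536682  0.25185843 0.05      ]
```

Measurements are consistent (tray 214 mm against 218, tools within 3 mm of their lengths, pivot agrees within 1 mm). I move to above the spatula.

```bash
for i in 1; do
python3 -m creep '[[[1,-0.76,0],[0,0,0],0.1],[[1,-0.76,0],[0,0,0],0.1],[[1,-0.76,0],[0,0,0],0.1],[[1,-0.76,0],[0,0,0],0.1],[[1,-0.76,0],[0,0,0],0.1]]' 60
python3 -m creep '[[[1,-0.76,0],[0,0,0],0.1],[[1,-0.76,0],[0,0,0],0.1],[[1,-0.76,0],[0,0,0],0.1],[[1,-0.76,0],[0,0,0],0.1],[[1,-0.76,0],[0,0,0],0.1]]'
python3 -m creep '[[[1,-0.76,0],[0,0,0],0.1],[[1,-0.76,0],[0,0,0],0.1],[[1,-0.76,0],[0,0,0],0.1],[[1,-0.76,0],[0,0,0],0.1],[[1,-0.76,0],[0,0,0],0.1]]'
python3 -m creep '[[[1,-0.76,0],[0,0,0],0.1],[[1,-0.76,0],[0,0,0],0.1],[[1,-0.76,0],[0,0,0],0.1],[[1,-0.76,0],[0,0,0],0.1],[[1,-0.76,0],[0,0,0],0.1]]'
done
python3 -c "
from h import *
s=r.sense();print(s['joints'],s['time']);plan((.5585,.147),.1,-11.5)"
```

```text
time: 0.57
ee_pos: [0.2461, -0.3585, 0.2311]
ee_rot: [-180.0, 0.0, 21.1]
contact_force: [0.3, 0.1, -0.4]
opening: 0.552
finger_force: 0.0
time: 0.98
ee_pos: [0.3121, -0.2516, 0.2312]
ee_rot: [-180.0, 0.0, 21.1]
contact_force: [-0.2, 0.1, -0.0]
opening: 0.551
finger_force: 0.0
time: 1.4
ee_pos: [0.3781, -0.1447, 0.2312]
ee_rot: [-180.0, 0.0, 21.1]
contact_force: [0.6, -1.2, 0.2]
opening: 0.548
finger_force: 0.0
time: 1.82
ee_pos: [0.4441, -0.0378, 0.2312]
ee_rot: [-180.0, 0.0, 21.1]
contact_force: [0.6, -1.3, -0.0]
opening: 0.551
finger_force: 0.0
[-4.86284343e+00  5.82077256e+00 -9.58843487e+00  7.46041445e+01
 -8.05864573e-04  1.54053620e+02] 1.8167
pos [ 0.4441 -0.0378  0.2312] rot [-1.7999e+02  1.0000e-02  2.1080e+01] d mm [ 173.2 -131.2  131.2] rows/20 [ 8.66 -6.56  6.56] turn deg [-0.   0.  32.6]
```

```bash
{
python3 -m creep '[[[0,0,0.24],[0,0,-0.078],0.1],[[0,0,0.24],[0,0,-0.078],0.1],[[0,0,0.24],[0,0,-0.078],0.1],[[0,0,0.24],[0,0,-0.078],0.1],[[0,0,0.24],[0,0,-0.078],0.1]]'
python3 -m creep '[[[0,0,0.24],[0,0,-0.078],0.1],[[0,0,0.24],[0,0,-0.078],0.1],[[0,0,0.24],[0,0,-0.078],0.1],[[0,0,0.24],[0,0,-0.078],0.1],[[0,0,0.24],[0,0,-0.078],0.1]]'
python3 -m creep '[[[0,0,0.24],[0,0,-0.078],0.1],[[0,0,0.24],[0,0,-0.078],0.1],[[0,0,0.24],[0,0,-0.078],0.1],[[0,0,0.24],[0,0,-0.078],0.1],[[0,0,0.24],[0,0,-0.078],0.1]]'
python3 -m creep '[[[0,0,0.24],[0,0,-0.078],0.1],[[0,0,0.24],[0,0,-0.078],0.1],[[0,0,0.24],[0,0,-0.078],0.1],[[0,0,0.24],[0,0,-0.078],0.1],[[0,0,0.24],[0,0,-0.078],0.1]]'
python3 -m creep '[[[0,0,0.24],[0,0,-0.078],0.1]]'; } | grep -E "pos|rot" | tail -2
python3 -c "
from h import *
s=r.sense();print(s['joints'],s['time']);plan((.5585,.147),.1,168.5)"
```

```text
ee_pos: [0.4435, -0.039, 0.1301]
ee_rot: [-180.0, -0.0, 168.8]
[-5.02934468e+00  8.48909684e+00 -2.14565547e+01  6.00754450e+01
 -5.12747998e-04  6.13016102e+00] 3.5667
pos [ 0.4435 -0.039   0.1301] rot [-1.8000e+02 -2.0000e-02  1.6884e+02] d mm [-76.8 204.8  30.1] rows/20 [-3.84 10.24  1.5 ] turn deg [-0.  -0.   0.3]
```

```bash
{
python3 -m creep '[[[-0.35,0.93,0],[0,0,0.003],0.1],[[-0.35,0.93,0],[0,0,0],0.1],[[-0.35,0.93,0],[0,0,0],0.1],[[-0.35,0.93,0],[0,0,0],0.1],[[-0.35,0.93,0],[0,0,0],0.1]]'
python3 -m creep '[[[-0.35,0.93,0],[0,0,0],0.1],[[-0.35,0.93,0.5],[0,0,0],0.1],[[-0.35,0.93,0.5],[0,0,0],0.1],[[-0.35,0.93,0.5],[0,0,0],0.1],[[-0.35,0.93,0.5],[0,0,0],0.1]]'
python3 -m creep '[[[-0.35,0.93,0],[0,0,0],0.1],[[0,0,0],[0,0,0],0.1]]'; } | grep -E "pos|rot" | tail -2
python3 -c "
from h import *
c=r.read_camera('wrist');cv2.imwrite('pics/w1.png',c['frame'][:,:,::-1])
s=r.sense();print(s['time']);plan((.5585,.147),.004,168.5)"
```

```text
ee_pos: [0.5616, 0.1479, 0.0895]
ee_rot: [180.0, -0.0, 168.3]
4.6167
pos [0.5609 0.1467 0.0897] rot [-1.7998e+02 -5.0000e-02  1.6832e+02] d mm [ 2.4 -0.2 85.7] rows/20 [ 0.12 -0.01  4.29] turn deg [-0.  -0.  -0.2]
```

View pics/w1.png

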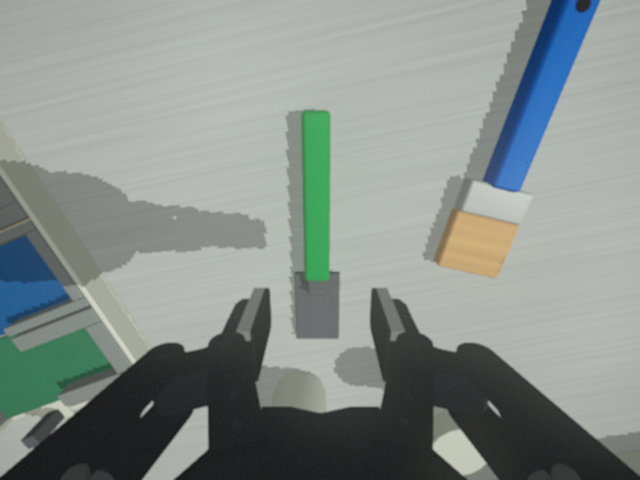

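The spatula hangs vertical and centred between the jaws (handle 317,110 to 280, blade to 338). I go down and grip.

```bash
{
python3 -m creep '[[[0.12,0,0.9],[0,0,0],0.1],[[0,0,0.9],[0,0,0],0.1],[[0,0,0.9],[0,0,0],0.1],[[0,0,0.8],[0,0,0],0.1],[[0,0,0.5],[0,0,0],0.1]]'
python3 -m creep '[[[0,0,0.3],[0,0,0],0.1],[[0,0,0],[0,0,0],0.1],[[0,0,0],[0,0,0],-1],[[0,0,0],[0,0,0],-1],[[0,0,0],[0,0,0],-1]]' 60
python3 -m creep '[[[0,0,0],[0,0,0],-1],[[0,0,0],[0,0,0],-1],[[0,0,0],[0,0,0],-1]]' 60
}
python3 -c "
from h import *
s=r.sense();print(s['time']);plan((.6243,-.1167),.1,280.2)"
```

```text
time: 5.03
ee_pos: [0.5573, 0.1452, 0.0091]
ee_rot: [-180.0, -0.1, 168.2]
contact_force: [-0.8, -0.7, 0.1]
opening: 0.551
finger_force: 0.0
time: 5.45
ee_pos: [0.5591, 0.1462, 0.0057]
ee_rot: [180.0, 0.1, 168.2]
contact_force: [-0.0, -1.0, 0.3]
opening: 0.188
finger_force: 58.6
time: 5.7
ee_pos: [0.5591, 0.1462, 0.0057]
ee_rot: [180.0, 0.1, 168.2]
contact_force: [-2.1, -2.0, 6.3]
opening: 0.184
finger_force: 59.5
5.7
pos [0.5591 0.1462 0.0057] rot [1.7996e+02 9.0000e-02 1.6823e+02] d mm [-117.6 -244.   -94.2] rows/20 [ -5.88 -12.2   -4.71] turn deg [-1.00e-01  1.00e-01 -1.12e+02]
```

```bash
{
python3 -m creep '[[[0,0,-0.4],[0,0,0],-1],[[0,0,-0.8],[0,0,0],-1],[[0,0,-1],[0,0,0],-1],[[0,0,-1],[0,0,-0.0778],-1],[[0,0,-1],[0,0,-0.0778],-1]]'
python3 -m creep '[[[0,0,-0.8],[0,0,-0.0778],-1],[[0,0,0],[0,0,-0.0778],-1],[[0,0,0],[0,0,-0.0778],-1],[[0,0,0],[0,0,-0.0778],-1],[[0,0,0],[0,0,-0.0778],-1]]'
python3 -m creep '[[[0,0,0],[0,0,-0.0778],-1],[[0,0,0],[0,0,-0.0778],-1],[[0,0,0],[0,0,-0.0778],-1],[[0,0,0],[0,0,-0.0778],-1],[[0,0,0],[0,0,-0.0778],-1]]'
python3 -m creep '[[[0,0,0],[0,0,-0.0778],-1],[[0,0,0],[0,0,-0.0778],-1],[[0,0,0],[0,0,-0.0778],-1],[[0,0,0],[0,0,-0.0778],-1],[[0,0,0],[0,0,0],-1]]'
} | tail -5
python3 -c "
from h import *
s=r.sense();print(s['time']);plan((.6243,-.1167),.1,280.2)"
```

```text
ee_pos: [0.5586, 0.1461, 0.1054]
ee_rot: [-180.0, 0.0, -79.4]
contact_force: [-0.5, 0.1, -1.6]
opening: 0.191
finger_force: 58.7
7.3667
pos [0.5586 0.1461 0.1054] rot [-1.7995e+02  1.0000e-02 -7.9380e+01] d mm [270.5 -16.1   5.4] rows/20 [13.52 -0.81  0.27] turn deg [-0.   0.   0.4]
```

```bash
{
python3 -m creep '[[[0.97,-0.058,0],[0,0,0.0044],-1],[[0.97,-0.058,0],[0,0,0],-1],[[0.97,-0.058,0],[0,0,0],-1],[[0.97,-0.058,0],[0,0,0],-1],[[0.97,-0.058,0],[0,0,0],-1]]'
python3 -m creep '[[[0.97,-0.058,0],[0,0,0],-1],[[0.97,-0.058,0],[0,0,0],-1],[[0.97,-0.058,0],[0,0,0],-1],[[0.97,-0.058,0],[0,0,0],-1],[[0.97,-0.058,0],[0,0,0],-1]]'
python3 -m creep '[[[0.97,-0.058,0.8],[0,0,0],-1],[[0.97,-0.058,0.8],[0,0,0],-1],[[0.97,-0.058,0.4],[0,0,0],-1],[[0.9,-0.058,0],[0,0,0],-1],[[0,0,0],[0,0,0],-1]]'
} | tail -5
python3 -c "
from h import *
c=r.read_camera('top');cv2.imwrite('pics/t1.png',cv2.resize(c['frame'][145:275,300:460,::-1],None,fx=4,fy=4))
s=r.sense();print(s['time']);plan((.6243,-.1167),.0145,280.2)"
```

```text
ee_pos: [0.621, -0.1202, 0.0644]
ee_rot: [180.0, -0.0, -80.5]
contact_force: [-0.3, -0.7, -0.6]
opening: 0.186
finger_force: 58.8
8.6667
pos [ 0.621  -0.1188  0.0647] rot [-1.7999e+02 -1.0000e-02 -8.0490e+01] d mm [-1.5 -3.6 50.2] rows/20 [-0.07 -0.18  2.51] turn deg [-0.  -0.  -0.7]
```

View pics/t1.png

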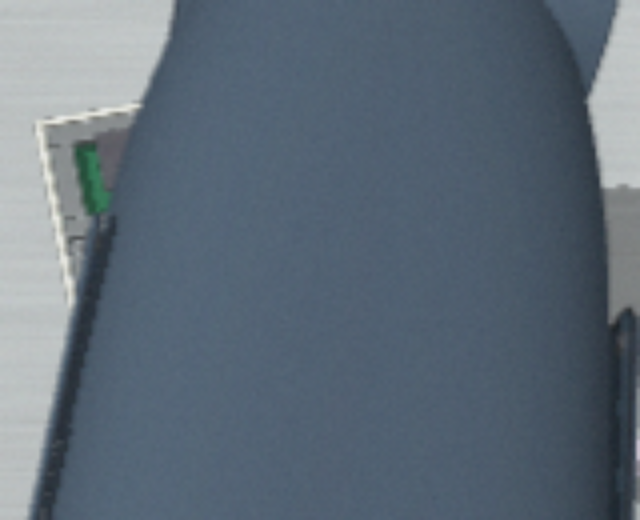

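The arm hides the tray, with only the blade's end seen near the green bay at (105,165). I correct and lower.

```bash
{
python3 -m creep '[[[-0.07,-0.18,0.3],[0,0,-0.007],-1],[[0,0,0.8],[0,0,0],-1],[[0,0,0.6],[0,0,0],-1],[[0,0,0.5],[0,0,0],-1],[[0,0,0.3],[0,0,0],-1]]'
python3 -m creep '[[[0,0,0],[0,0,0],-1],[[0,0,0],[0,0,0],-1]]'
}
python3 -c "
from h import *
c=r.read_camera('wrist');cv2.imwrite('pics/w2.png',c['frame'][:,:,::-1])
plan((.6243,-.1167),.0145,280.2)"
```

```text
time: 9.08
ee_pos: [0.6237, -0.1143, 0.0135]
ee_rot: [179.9, 0.0, -79.5]
contact_force: [-11.0, 3.2, 105.4]
opening: 0.192
finger_force: 74.0
time: 9.25
ee_pos: [0.6243, -0.1148, 0.0147]
ee_rot: [-180.0, -0.0, -79.5]
contact_force: [-0.1, -0.2, -1.2]
opening: 0.19
finger_force: 58.8
pos [ 0.6244 -0.1149  0.0148] rot [-1.7998e+02 -1.0000e-02 -7.9510e+01] d mm [1.8 0.4 0.3] rows/20 [0.09 0.02 0.01] turn deg [-0.  -0.   0.3]
```

View pics/w2.png

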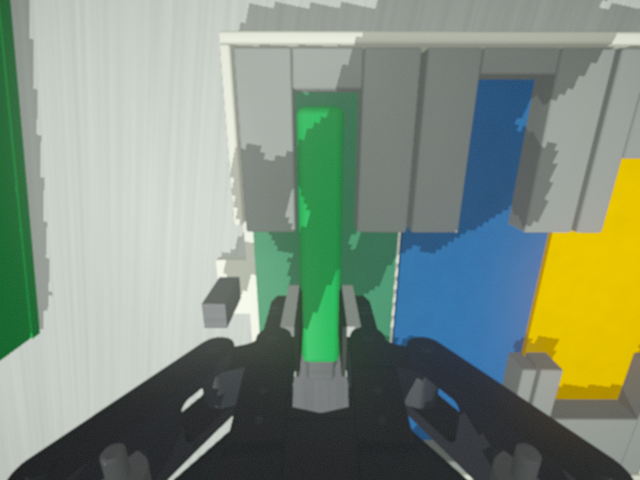

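The handle lies in the green channel (edges 297–342 inside 293–362), about 3 mm to the left of its middle, and the blade is in the far bay. The landing was hard, so later ones will be slower. I release, lift and turn for the brush.

```bash
{
python3 -m creep '[[[0,0,0],[0,0,0],-0.1],[[0,0,0],[0,0,0],-0.1],[[0,0,0],[0,0,0],-0.1],[[0,0,-0.3],[0,0,0],-0.1],[[0,0,-0.6],[0,0,0],-0.1]]'
python3 -m creep '[[[0,0,-0.8],[0,0,0],0.1],[[0,0,-1],[0,0,0],0.1],[[0,0,-1],[0,0,0.078],0.1],[[0,0,-1],[0,0,0.078],0.1],[[0,0,-0.8],[0,0,0.078],0.1]]'
python3 -m creep '[[[0,0,0],[0,0,0.078],0.1],[[0,0,0],[0,0,0.078],0.1],[[0,0,0],[0,0,0.078],0.1],[[0,0,0],[0,0,0.078],0.1],[[0,0,0],[0,0,0.078],0.1]]'
python3 -m creep '[[[0,0,0],[0,0,0.078],0.1],[[0,0,0],[0,0,0.078],0.1],[[0,0,0],[0,0,0.078],0.1],[[0,0,0],[0,0,0.078],0.1],[[0,0,0],[0,0,0.078],0.1]]'
python3 -m creep '[[[0,0,0],[0,0,0.078],0.1],[[0,0,0],[0,0,0.078],0.1],[[0,0,0],[0,0,0.078],0.1],[[0,0,0],[0,0,0.078],0.1],[[0,0,0],[0,0,0.078],0.1]]'
} | tail -5
python3 -c "
from h import *
s=r.sense();print(s['time'],s['joints'][5]);plan((.5234,.2847),.06,154.8)"
```

```text
ee_pos: [0.6242, -0.1154, 0.1251]
ee_rot: [180.0, 0.0, 153.8]
contact_force: [-0.4, -0.4, 0.2]
opening: 0.553
finger_force: 0.0
11.3833 15.752435134418313
pos [ 0.6242 -0.1154  0.1251] rot [1.7999e+02 2.0000e-02 1.5378e+02] d mm [267.2 314.4  65. ] rows/20 [13.36 15.72  3.25] turn deg [ 0.  0. -1.]
```

```bash
{
python3 -m creep '[[[0.84,0.99,0],[0,0,-0.008],0.1],[[0.84,0.99,0],[0,0,0],0.1],[[0.84,0.99,0],[0,0,0],0.1],[[0.84,0.99,0],[0,0,0],0.1],[[0.84,0.99,0],[0,0,0],0.1]]'
python3 -m creep '[[[0.84,0.99,0],[0,0,0],0.1],[[0.84,0.99,0],[0,0,0],0.1],[[0.84,0.99,0],[0,0,0],0.1],[[0.84,0.99,0],[0,0,0],0.1],[[0.84,0.99,0],[0,0,0],0.1]]'
python3 -m creep '[[[0.84,0.99,0],[0,0,0],0.1],[[0.84,0.99,0.5],[0,0,0],0.1],[[0.84,0.99,0.8],[0,0,0],0.1],[[0.84,0.99,0.8],[0,0,0],0.1],[[0.84,0.99,0.6],[0,0,0],0.1]]'
python3 -m creep '[[[0.7,0.8,0.5],[0,0,0],0.1],[[0,0,0],[0,0,0],0.1],[[0,0,0],[0,0,0],0.1]]'
} | tail -5
python3 -c "
from h import *
s=r.sense();print(s['time'],s['joints'][5]);plan((.5234,.2847),.005,154.8)"
```

```text
ee_pos: [0.5161, 0.2818, 0.0604]
ee_rot: [-180.0, -0.0, 155.0]
contact_force: [0.4, -0.9, 0.5]
opening: 0.551
finger_force: 0.0
12.8833 53.68554076998186
pos [0.5161 0.2818 0.0604] rot [-1.7997e+02 -2.0000e-02  1.5495e+02] d mm [-5.4  5.7 55.4] rows/20 [-0.27  0.29  2.77] turn deg [-0.  -0.   0.2]
```

```bash
{
python3 -m creep '[[[-0.27,0.29,0.7],[0,0,0],0.1],[[0,0,0.8],[0,0,0],0.1],[[0,0,0.7],[0,0,0],0.1],[[0,0,0.35],[0,0,0],0.1],[[0,0,0.2],[0,0,0],0.1]]'
python3 -m creep '[[[0,0,0],[0,0,0],0.1],[[0,0,0],[0,0,0],-1],[[0,0,0],[0,0,0],-1],[[0,0,0],[0,0,0],-1],[[0,0,0],[0,0,0],-1]]' 60
python3 -m creep '[[[0,0,0],[0,0,0],-1],[[0,0,0],[0,0,0],-1]]' 60
python3 -c "
from h import *
plan((.5534,-.1292),.1,280.2)"
python3 -m creep '[[[0,0,-0.4],[0,0,0],-1],[[0,0,-0.8],[0,0,0],-1],[[0,0,-1],[0,0,0],-1],[[0,0,-1],[0,0,-0.0778],-1],[[0,0,-1],[0,0,-0.0778],-1]]'
python3 -m creep '[[[0,0,-0.8],[0,0,-0.0778],-1],[[0,0,0],[0,0,-0.0778],-1],[[0,0,0],[0,0,-0.0778],-1],[[0,0,0],[0,0,-0.0778],-1],[[0,0,0],[0,0,-0.0778],-1]]'
python3 -m creep '[[[0,0,0],[0,0,-0.0778],-1],[[0,0,0],[0,0,-0.0778],-1],[[0,0,0],[0,0,-0.0778],-1],[[0,0,0],[0,0,-0.0778],-1],[[0,0,0],[0,0,-0.0778],-1]]'
python3 -m creep '[[[0,0,0],[0,0,-0.0778],-1],[[0,0,0],[0,0,-0.0778],-1],[[0,0,0],[0,0,-0.0778],-1],[[0,0,0],[0,0,-0.0778],-1],[[0,0,0],[0,0,-0.0778],-1]]'
python3 -m creep '[[[0,0,0],[0,0,-0.0765],-1],[[0,0,0],[0,0,0],-1]]'
} | grep -vE "rot|time"
python3 -c "
from h import *
s=r.sense();print(s['time'],s['joints'][5]);plan((.5534,-.1292),.1,280.2)"
```

```text
ee_pos: [0.5242, 0.2832, 0.0053]
contact_force: [-0.2, 0.4, -0.6]
opening: 0.55
finger_force: 0.0
ee_pos: [0.5247, 0.2843, 0.0067]
contact_force: [-1.4, -1.3, 6.0]
opening: 0.212
finger_force: 59.6
ee_pos: [0.5247, 0.2843, 0.0067]
contact_force: [-0.7, -1.7, 6.6]
opening: 0.215
finger_force: 59.6
ee_pos: [0.524, 0.2841, 0.0914]
contact_force: [0.2, 0.9, -0.6]
opening: 0.215
finger_force: 58.7
ee_pos: [0.5241, 0.2842, 0.1066]
contact_force: [-0.7, -0.1, -1.5]
opening: 0.217
finger_force: 58.7
ee_pos: [0.5241, 0.2841, 0.1065]
contact_force: [-0.2, 0.2, -1.3]
opening: 0.215
finger_force: 58.7
ee_pos: [0.5241, 0.2842, 0.1065]
contact_force: [-0.5, -0.1, -0.7]
opening: 0.211
finger_force: 58.7
ee_pos: [0.5242, 0.2841, 0.1064]
contact_force: [0.5, 0.8, -0.1]
opening: 0.214
finger_force: 58.7
15.7167 -72.66406575383692
pos [0.5242 0.2841 0.1064] rot [-1.7996e+02  1.0000e-02 -7.8870e+01] d mm [411.2  51.1   6.3] rows/20 [20.56  2.55  0.31] turn deg [-0.   0.   0.9]
```

```bash
{
python3 -m creep '[[[0.97,0.12,0],[0,0,0.01],-1],[[0.97,0.12,0],[0,0,0],-1],[[0.97,0.12,0],[0,0,0],-1],[[0.97,0.12,0],[0,0,0],-1],[[0.97,0.12,0],[0,0,0],-1]]'
python3 -m creep '[[[0.97,0.12,0],[0,0,0],-1],[[0.97,0.12,0],[0,0,0],-1],[[0.97,0.12,0],[0,0,0],-1],[[0.97,0.12,0],[0,0,0],-1],[[0.97,0.12,0],[0,0,0],-1]]'
python3 -m creep '[[[0.97,0.12,0],[0,0,0],-1],[[0.97,0.12,0],[0,0,0],-1],[[0.97,0.12,0],[0,0,0],-1],[[0.97,0.12,0],[0,0,0],-1],[[0.97,0.12,0],[0,0,0],-1]]'
python3 -m creep '[[[0.97,0.12,0],[0,0,0],-1],[[0.97,0.12,0.5],[0,0,0],-1],[[0.97,0.12,0.5],[0,0,0],-1],[[0.97,0.12,0.5],[0,0,0],-1],[[0.97,0.12,0.5],[0,0,0],-1]]'
python3 -m creep '[[[0.9,0.12,0],[0,0,0],-1],[[0,0,0],[0,0,0],-1],[[0,0,0],[0,0,0],-1]]'
} | tail -5
python3 -c "
from h import *
s=r.sense();print(s['time']);plan((.5534,-.1292),.016,280.2)"
```

```text
ee_pos: [0.5443, -0.1252, 0.0659]
ee_rot: [-180.0, -0.0, -80.4]
contact_force: [0.1, 0.0, -0.6]
opening: 0.213
finger_force: 58.8
17.6333
pos [ 0.5443 -0.1252  0.0659] rot [-179.98   -0.    -80.42] d mm [ 5.5 -8.2 49.9] rows/20 [ 0.27 -0.41  2.5 ] turn deg [-0.  -0.  -0.6]
```

```bash
{
python3 -m creep '[[[0.27,-0.41,0],[0,0,-0.006],-1],[[0,0,0.7],[0,0,0],-1],[[0,0,0.7],[0,0,0],-1],[[0,0,0.4],[0,0,0],-1],[[0,0,0.25],[0,0,0],-1]]'
python3 -m creep '[[[0,0,0.2],[0,0,0],-1],[[0,0,0.15],[0,0,0],-1],[[0,0,0.1],[0,0,0],-1],[[0,0,0],[0,0,0],-1],[[0,0,0],[0,0,0],-1]]'
}
python3 -c "
from h import *
c=r.read_camera('wrist');cv2.imwrite('pics/w3.png',c['frame'][:,:,::-1])
plan((.5534,-.1292),.016,280.2)"
```

```text
time: 18.05
ee_pos: [0.5529, -0.1276, 0.0239]
ee_rot: [180.0, 0.0, -79.6]
contact_force: [0.7, -0.1, -0.5]
opening: 0.214
finger_force: 58.9
time: 18.47
ee_pos: [0.5534, -0.1285, 0.0158]
ee_rot: [-180.0, -0.0, -79.6]
contact_force: [0.6, 0.4, -1.2]
opening: 0.21
finger_force: 58.9
pos [ 0.5535 -0.1285  0.0159] rot [-1.7997e+02 -1.0000e-02 -7.9600e+01] d mm [ 0.7  0.2 -0.1] rows/20 [ 0.03  0.01 -0.01] turn deg [-0.  -0.   0.2]
```

View pics/w3.png

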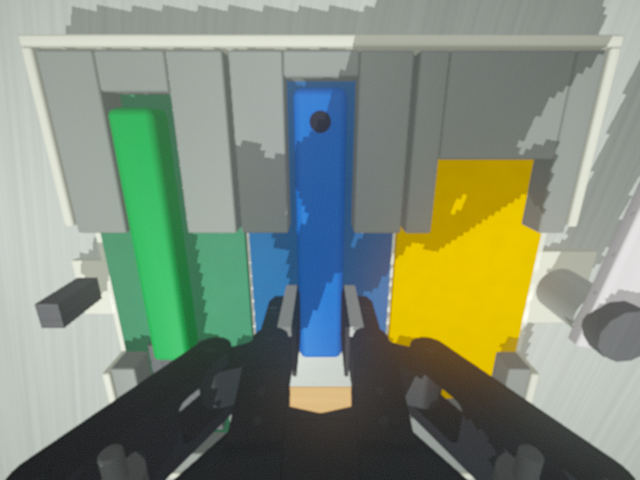

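The brush is centred in the blue channel (295–350 inside 287–357), head toward the wide bay, and the spatula lies in green. I release and go for the bracket.

```bash
{
python3 -m creep '[[[0,0,0],[0,0,0],-0.1],[[0,0,0],[0,0,0],-0.1],[[0,0,0],[0,0,0],-0.1],[[0,0,-0.3],[0,0,0],-0.1],[[0,0,-0.6],[0,0,0],-0.1]]'
python3 -m creep '[[[0,0,-0.8],[0,0,0],0],[[0,0,-1],[0,0,0],0.4],[[0,0,-1],[0,0,0.078],0.4],[[0,0,-1],[0,0,0.078],0.4],[[0,0,-0.8],[0,0,0.078],0.4]]'
python3 -m creep '[[[0,0,0],[0,0,0.078],0.4],[[0,0,0],[0,0,0.078],0.4],[[0,0,0],[0,0,0.078],0.4],[[0,0,0],[0,0,0.078],0.4],[[0,0,0],[0,0,0.078],0.4]]'
python3 -m creep '[[[0,0,0],[0,0,0.078],0.4],[[0,0,0],[0,0,0.078],0.4],[[0,0,0],[0,0,0.078],0.4],[[0,0,0],[0,0,0.078],0.4],[[0,0,0],[0,0,0],0.4]]'
} | tail -5
python3 -c "
from h import *
s=r.sense();print(s['time'],s['joints'][5]);plan((.5178,.4175),.06,196.2)"
```

```text
ee_pos: [0.5533, -0.1285, 0.126]
ee_rot: [-180.0, 0.0, -164.2]
contact_force: [-0.5, -0.3, 0.2]
opening: 0.704
finger_force: 0.0
20.1833 -28.87410028056708
pos [ 0.5533 -0.1285  0.126 ] rot [-1.7999e+02  2.0000e-02 -1.6420e+02] d mm [-114.5  535.    66. ] rows/20 [-5.72 26.75  3.3 ] turn deg [-0.   0.  -0.4]
```

```bash
{
python3 -m creep '[[[-0.21,1,0],[0,0,0],0.4],[[-0.21,1,0],[0,0,0],0.4],[[-0.21,1,0],[0,0,0],0.4],[[-0.21,1,0],[0,0,0],0.4],[[-0.21,1,0],[0,0,0],0.4]]'
python3 -m creep '[[[-0.21,1,0],[0,0,0],0.4],[[-0.21,1,0],[0,0,0],0.4],[[-0.21,1,0],[0,0,0],0.4],[[-0.21,1,0],[0,0,0],0.4],[[-0.21,1,0],[0,0,0],0.4]]'
python3 -m creep '[[[-0.21,1,0],[0,0,0],0.4],[[-0.21,1,0],[0,0,0],0.4],[[-0.21,1,0],[0,0,0],0.4],[[-0.21,1,0],[0,0,0],0.4],[[-0.21,1,0],[0,0,0],0.4]]'
python3 -m creep '[[[-0.21,1,0],[0,0,0],0.4],[[-0.21,1,0],[0,0,0],0.4],[[-0.21,1,0],[0,0,0],0.4],[[-0.21,1,0],[0,0,0],0.4],[[-0.21,1,0],[0,0,0],0.4]]'
python3 -m creep '[[[-0.21,1,0],[0,0,0],0.4],[[-0.21,1,0],[0,0,0],0.4],[[-0.21,1,0.5],[0,0,0],0.4],[[-0.21,1,0.8],[0,0,0],0.4],[[-0.21,1,0.8],[0,0,0],0.4]]'
python3 -m creep '[[[-0.21,0.8,0.8],[0,0,-0.003],0.4],[[-0.21,0.8,0.4],[0,0,0],0.4],[[0,0,0],[0,0,0],0.4],[[0,0,0],[0,0,0],0.4]]'
} | tail -5
python3 -c "
from h import *
c=r.read_camera('wrist');cv2.imwrite('pics/w4.png',c['frame'][:,:,::-1])
s=r.sense();print(s['time'],s['joints'][5]);plan((.5178,.4175),.003,196.2)"
```

```text
ee_pos: [0.5135, 0.4143, 0.0591]
ee_rot: [-180.0, -0.0, -163.3]
contact_force: [0.5, 0.1, 1.2]
opening: 0.699
finger_force: 0.0
22.65 22.237053679083115
pos [0.514  0.4139 0.0598] rot [-179.99    0.   -163.39] d mm [-4.7  2.4 56.8] rows/20 [-0.23  0.12  2.84] turn deg [-0.   0.   0.4]
```

View pics/w4.png

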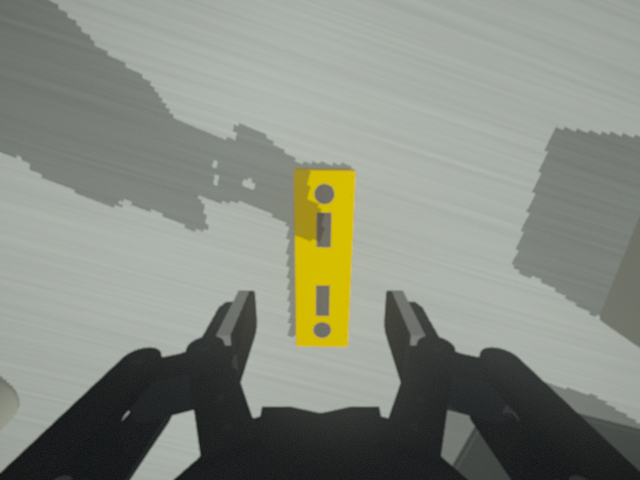

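The bracket sits centred between the jaws (324,258), aligned with them. I go down and grip.

```bash
{
python3 -m creep '[[[-0.23,0.12,0.7],[0,0,0.004],0.4],[[0,0,0.8],[0,0,0],0.4],[[0,0,0.7],[0,0,0],0.4],[[0,0,0.35],[0,0,0],0.4],[[0,0,0.2],[0,0,0],0.4]]'
python3 -m creep '[[[0,0,0.05],[0,0,0],0.4],[[0,0,0],[0,0,0],-1],[[0,0,0],[0,0,0],-1],[[0,0,0],[0,0,0],-1],[[0,0,0],[0,0,0],-1]]' 60
python3 -m creep '[[[0,0,0],[0,0,0],-1],[[0,0,0],[0,0,0],-1]]' 60
python3 -m creep '[[[0,0,-0.4],[0,0,0],-1],[[0,0,-0.8],[0,0,0],-1],[[0,0,-1],[0,0,0],-1],[[0,0,-1],[0,0,-0.078],-1],[[0,0,-1],[0,0,-0.078],-1]]'
python3 -m creep '[[[0,0,-0.8],[0,0,-0.078],-1],[[0,0,0],[0,0,-0.078],-1],[[0,0,0],[0,0,-0.078],-1],[[0,0,0],[0,0,-0.078],-1],[[0,0,0],[0,0,-0.078],-1]]'
python3 -m creep '[[[0,0,0],[0,0,-0.078],-1],[[0,0,0],[0,0,-0.078],-1],[[0,0,0],[0,0,-0.078],-1],[[0,0,0],[0,0,-0.078],-1],[[0,0,0],[0,0,-0.078],-1]]'
python3 -m creep '[[[0,0,0],[0,0,0],-1],[[0,0,0],[0,0,0],-1]]'
} | grep -vE "rot|time"
python3 -c "
from h import *
s=r.sense();print(s['time'],s['joints'][5]);plan((.4855,-.1415),.1,280.2)"
```

```text
ee_pos: [0.5176, 0.4169, 0.0035]
contact_force: [-0.1, -0.1, -0.3]
opening: 0.701
finger_force: 0.0
ee_pos: [0.5182, 0.4179, 0.0048]
contact_force: [-1.5, -2.2, 6.9]
opening: 0.379
finger_force: 58.9
ee_pos: [0.5182, 0.4179, 0.0048]
contact_force: [-1.8, -2.4, 5.7]
opening: 0.386
finger_force: 58.9
ee_pos: [0.5178, 0.4177, 0.0894]
contact_force: [0.5, 0.6, -1.2]
opening: 0.382
finger_force: 59.7
ee_pos: [0.5179, 0.4179, 0.1046]
contact_force: [0.7, 0.4, -1.7]
opening: 0.382
finger_force: 59.7
ee_pos: [0.5179, 0.4178, 0.1045]
contact_force: [0.5, -1.2, -1.2]
opening: 0.384
finger_force: 59.7
ee_pos: [0.5178, 0.4178, 0.1042]
contact_force: [-0.6, -0.1, -1.9]
opening: 0.382
finger_force: 59.7
25.0667 -61.19975802318982
pos [0.5178 0.4178 0.1042] rot [-1.7997e+02  2.0000e-02 -7.9900e+01] d mm [545.  129.9   3.9] rows/20 [27.25  6.49  0.2 ] turn deg [-0.   0.  -0.1]
```

```bash
{
python3 -m creep '[[[0.97,0.23,0],[0,0,0],-1],[[0.97,0.23,0],[0,0,0],-1],[[0.97,0.23,0],[0,0,0],-1],[[0.97,0.23,0],[0,0,0],-1],[[0.97,0.23,0],[0,0,0],-1]]'
python3 -m creep '[[[0.97,0.23,0],[0,0,0],-1],[[0.97,0.23,0],[0,0,0],-1],[[0.97,0.23,0],[0,0,0],-1],[[0.97,0.23,0],[0,0,0],-1],[[0.97,0.23,0],[0,0,0],-1]]'
python3 -m creep '[[[0.97,0.23,0],[0,0,0],-1],[[0.97,0.23,0],[0,0,0],-1],[[0.97,0.23,0],[0,0,0],-1],[[0.97,0.23,0],[0,0,0],-1],[[0.97,0.23,0],[0,0,0],-1]]'
python3 -m creep '[[[0.97,0.23,0],[0,0,0],-1],[[0.97,0.23,0],[0,0,0],-1],[[0.97,0.23,0],[0,0,0],-1],[[0.97,0.23,0],[0,0,0],-1],[[0.97,0.23,0],[0,0,0],-1]]'
python3 -m creep '[[[0.97,0.23,0],[0,0,0],-1],[[0.97,0.23,0],[0,0,0],-1],[[0.97,0.23,0],[0,0,0],-1],[[0.97,0.23,0],[0,0,0],-1],[[0.97,0.23,0],[0,0,0],-1]]'
python3 -m creep '[[[0.97,0.23,0.3],[0,0,0],-1],[[0.97,0.23,0.5],[0,0,0],-1],[[0.8,0.2,0.5],[0,0,0],-1],[[0,0,0.4],[0,0,0],-1],[[0,0,0],[0,0,0],-1]]'
python3 -m creep '[[[0,0,0],[0,0,0],-1]]'
} | tail -5
python3 -c "
from h import *
s=r.sense();print(s['time']);plan((.4855,-.1415),.0145,280.2)"
```

```text
ee_pos: [0.4881, -0.136, 0.0696]
ee_rot: [180.0, 0.0, -79.8]
contact_force: [0.8, 0.7, -1.2]
opening: 0.387
finger_force: 59.8
27.65
pos [ 0.4881 -0.136   0.0696] rot [ 1.7998e+02  2.0000e-02 -7.9830e+01] d mm [ 5.   3.5 55.1] rows/20 [0.25 0.18 2.76] turn deg [ 0.  0. -0.]
```

```bash
{
python3 -m creep '[[[0.25,0.18,0.3],[0,0,0],-1],[[0,0,0.7],[0,0,0],-1],[[0,0,0.6],[0,0,0],-1],[[0,0,0.4],[0,0,0],-1],[[0,0,0.25],[0,0,0],-1]]'
python3 -m creep '[[[0,0,0.2],[0,0,0],-1],[[0,0,0.15],[0,0,0],-1],[[0,0,0.12],[0,0,0],-1],[[0,0,0.05],[0,0,0],-1],[[0,0,0],[0,0,0],-1]]'
}
python3 -c "
from h import *
c=r.read_camera('wrist');cv2.imwrite('pics/w5.png',c['frame'][:,:,::-1])
plan((.4855,-.1415),.014,280.2)"
```

```text
time: 28.07
ee_pos: [0.4854, -0.1416, 0.0238]
ee_rot: [180.0, 0.0, -79.7]
contact_force: [0.1, -0.3, -1.5]
opening: 0.38
finger_force: 59.8
time: 28.48
ee_pos: [0.4857, -0.1419, 0.0142]
ee_rot: [-180.0, -0.0, -79.7]
contact_force: [-0.2, 0.0, -0.9]
opening: 0.383
finger_force: 59.8
pos [ 0.4857 -0.1419  0.0143] rot [-179.99   -0.    -79.68] d mm [-0.4  0.1  0.3] rows/20 [-0.02  0.01  0.01] turn deg [-0.  -0.   0.1]
```

View pics/w5.png

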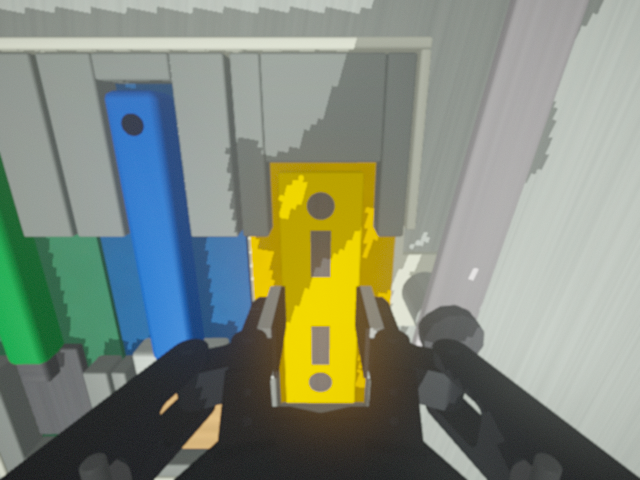

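The bracket lies inside the yellow pocket, clear of its ribs (278–365 inside 268–378). I release, lift, and turn for the bar.

```bash
{
python3 -m creep '[[[0,0,0],[0,0,0],-0.03],[[0,0,0],[0,0,0],-0.03],[[0,0,0],[0,0,0],-0.03],[[0,0,-0.3],[0,0,0],-0.03],[[0,0,-0.6],[0,0,0],-0.03]]'
python3 -m creep '[[[0,0,-0.8],[0,0,0],-0.03],[[0,0,-1],[0,0,0],-0.03],[[0,0,-1],[0,0,0.078],-0.1],[[0,0,-1],[0,0,0.078],-0.1],[[0,0,-0.8],[0,0,0.078],-0.1]]'
python3 -m creep '[[[0,0,0],[0,0,0.078],-0.1],[[0,0,0],[0,0,0.078],-0.1],[[0,0,0],[0,0,0.078],-0.1],[[0,0,0],[0,0,0.078],-0.1],[[0,0,0],[0,0,0.078],-0.1]]'
python3 -m creep '[[[0,0,0],[0,0,0.078],-0.1],[[0,0,0],[0,0,0.078],-0.1],[[0,0,0],[0,0,0.078],-0.1],[[0,0,0],[0,0,0.078],-0.1],[[0,0,0],[0,0,0.078],-0.1]]'
python3 -m creep '[[[0,0,0],[0,0,0.078],-0.1],[[0,0,0],[0,0,0.078],-0.1],[[0,0,0],[0,0,0.078],-0.1],[[0,0,0],[0,0,0.078],-0.1],[[0,0,0],[0,0,0.078],-0.1]]'
python3 -m creep '[[[0,0,0],[0,0,0.078],-0.1],[[0,0,0],[0,0,0.078],-0.1],[[0,0,0],[0,0,0.078],-0.1],[[0,0,0],[0,0,0.078],-0.1],[[0,0,0],[0,0,0.078],-0.1]]'
python3 -m creep '[[[0,0,0],[0,0,0.078],-0.1],[[0,0,0],[0,0,0.078],-0.1],[[0,0,0],[0,0,0.078],-0.1],[[0,0,0],[0,0,0.078],-0.1],[[0,0,0],[0,0,0],-0.1]]'
} | tail -5
python3 -c "
from h import *
s=r.sense();print(s['time'],s['joints'][5]);plan((.4392,-.3107),.1,91)
c=r.read_camera('top')
p=np.array([.436,-.151])
for u,v in((466,195),(476.5,209.5),(470,203)):
    w=ray(c,u,v,0.)[:2];print(w,np.linalg.norm(w-p))
"
```

```text
ee_pos: [0.4857, -0.1419, 0.1246]
ee_rot: [180.0, 0.0, 90.4]
contact_force: [0.1, -0.7, 0.2]
opening: 0.454
finger_force: 0.0
31.45 73.29556340776362
pos [ 0.4857 -0.1419  0.1246] rot [1.7998e+02 1.0000e-02 9.0410e+01] d mm [-168.4  -47.7   24.6] rows/20 [-8.42 -2.39  1.23] turn deg [ 0.   0.  -0.6]
[ 0.5975431  -0.38422257] 0.2837057254783873
[ 0.56175969 -0.40848668] 0.28655696063189706
[ 0.57779225 -0.39323211] 0.28068030622771767
```

```bash
{
python3 -m creep '[[[-0.96,-0.27,0],[0,0,-0.007],-0.1],[[-0.96,-0.27,0],[0,0,0],-0.1],[[-0.96,-0.27,0],[0,0,0],-0.1],[[-0.96,-0.27,0],[0,0,0],-0.1],[[-0.96,-0.27,0],[0,0,0],-0.1]]'
python3 -m creep '[[[-0.96,-0.27,0],[0,0,0],-0.1],[[-0.96,-0.27,0],[0,0,0],-0.1],[[-0.96,-0.27,0],[0,0,0],-0.1],[[-0.96,-0.27,0],[0,0,0],-0.1],[[0,0,0],[0,0,0],-0.1]]'
python3 -m creep '[[[0,0,0],[0,0,0],-0.1]]'
} | tail -5
python3 -c "
from h import *
s=r.sense();print(s['time']);plan((.439,-.3145),.046,91)
for n in('scene','wrist'):
    c=r.read_camera(n);f=c['frame'].astype(int);m=((f[...,0]>110)&(f[...,1]<50)&(f[...,2]<50)).astype(np.uint8)
    k,l,st,ce=cv2.connectedComponentsWithStats(m)
    E=c['extrinsics']
    for P in([.439,-.3145,.0555],):
        q=c['K']@(np.linalg.inv(E)@[*P,1])[:3];print(n,'expect',q[:2]/q[2])
    print([(ce[i].round(1).tolist(),st[i].tolist()) for i in range(1,k) if st[i,4]>40])
"
```

```text
ee_pos: [0.4408, -0.3164, 0.1242]
ee_rot: [180.0, -0.0, 91.5]
contact_force: [1.0, 0.7, 0.1]
opening: 0.452
finger_force: 0.0
32.4167
pos [ 0.4408 -0.3164  0.1242] rot [180.    -0.    91.54] d mm [ 1.9 -1.7 78.2] rows/20 [ 0.1  -0.09  3.91] turn deg [ 0.  -0.   0.5]
scene expect [191.14177304 223.00070018]
[([188.4, 217.5], [184, 214, 10, 7, 50]), ([120.0, 255.2], [113, 250, 15, 12, 128]), ([103.7, 364.6], [94, 356, 21, 18, 287])]
wrist expect [316.20435194 250.22220359]
[([585.7, 432.8], [577, 426, 20, 17, 47])]
```

```bash
python3 -c "
from h import *
for n in('scene','wrist'):
    c=r.read_camera(n);h=cv2.cvtColor(c['frame'],cv2.COLOR_RGB2HSV).astype(int)
    m=(((h[...,0]<6)|(h[...,0]>174))&(h[...,1]>150)&(h[...,2]>40)).astype(np.uint8)
    k,l,st,ce=cv2.connectedComponentsWithStats(m);E=np.linalg.inv(c['extrinsics'])
    for z in(.038,.073):
        q=c['K']@(E@[.439,-.3145,z,1])[:3];print(n,z,q[:2]/q[2])
    print([(ce[i].round(1).tolist(),st[i].tolist()) for i in range(1,k) if st[i,4]>40])
"
```

```text
scene 0.038 [192.56415684 228.08788515]
scene 0.073 [189.68623687 217.79494506]
[([189.6, 222.1], [184, 214, 12, 17, 138]), ([120.8, 257.5], [113, 250, 17, 16, 202]), ([104.8, 366.5], [94, 356, 23, 22, 385])]
wrist 0.038 [316.09544767 242.42607324]
wrist 0.073 [315.47944884 260.90908983]
[([315.0, 261.0], [299, 245, 32, 32, 760])]
```

The knob shows in the wrist view at (315,261), matching the expected (315.5,260.9). I lower over it and swing the bar.

```bash
{
python3 -m creep '[[[0.1,-0.09,0.8],[0,0,0.004],-0.1],[[0,0,0.9],[0,0,0],-0.1],[[0,0,0.8],[0,0,0],-0.1],[[0,0,0.7],[0,0,0],-0.1],[[0,0,0.4],[0,0,0],-0.1]]'
python3 -m creep '[[[0,0,0.3],[0,0,0],-0.15],[[0,0,0],[0,0,0],-0.15],[[0.01,0.3,0],[0,0,-0.023],-0.15],[[0.02,0.5,0],[0,0,-0.039],-0.15],[[0.03,0.7,0],[0,0,-0.054],-0.15]]'
python3 -m creep '[[[0.04,0.8,0],[0,0,-0.062],-0.15],[[0.04,0.8,0],[0,0,-0.062],-0.15],[[0.04,0.8,0],[0,0,-0.062],-0.15],[[0.04,0.8,0],[0,0,-0.062],-0.15],[[0.04,0.8,0],[0,0,-0.062],-0.15]]'
}
python3 -c "
from h import *
s=r.sense();print(s['time']);p=np.array([.4355,-.151]);d=s['ee_pos'][:2]-p;print('radius',np.linalg.norm(d),'ang',yaw(d),'home 10.2')
plan((.5968,-.1212),.046,190.2)"
```

```text
time: 33.03
ee_pos: [0.4389, -0.3127, 0.0507]
ee_rot: [-179.9, -0.1, 91.2]
contact_force: [-0.2, -0.3, 0.8]
opening: 0.448
finger_force: 0.0
time: 33.45
ee_pos: [0.4692, -0.3106, 0.047]
ee_rot: [180.0, 0.0, 101.6]
contact_force: [-0.6, -0.3, -0.4]
opening: 0.428
finger_force: 0.4
time: 33.87
ee_pos: [0.5418, -0.2761, 0.047]
ee_rot: [180.0, 0.1, 129.7]
contact_force: [-0.4, 0.2, 0.0]
opening: 0.422
finger_force: 0.4
33.8667
radius 0.16410157352378127 ang -49.647416666092205 home 10.2
pos [ 0.5418 -0.2761  0.047 ] rot [1.7998e+02 6.0000e-02 1.2967e+02] d mm [ 84.1 141.2   1. ] rows/20 [4.2  7.06 0.05] turn deg [ -0.    0.1 -60.5]
```

```bash
{
python3 -m creep '[[[0.04,0.8,0],[0,0,-0.062],-0.15],[[0.04,0.8,0],[0,0,-0.062],-0.15],[[0.04,0.8,0],[0,0,-0.062],-0.15],[[0.04,0.8,0],[0,0,-0.062],-0.15],[[0.04,0.8,0],[0,0,-0.062],-0.15]]'
python3 -m creep '[[[0.04,0.8,0],[0,0,-0.062],-0.15],[[0.02,0.5,0],[0,0,-0.039],-0.15],[[0.02,0.4,0],[0,0,-0.031],-0.15],[[0,0,0],[0,0,0],-0.15],[[0,0,0],[0,0,0],-0.15]]'
} | tail -5
python3 -c "
from h import *
s=r.sense();print(s['time']);p=np.array([.4355,-.151]);d=s['ee_pos'][:2]-p;print('radius',np.linalg.norm(d),'ang',yaw(d),'home 10.2')
plan((.5968,-.1212),.046,190.2)"
```

```text
ee_pos: [0.5978, -0.1798, 0.0468]
ee_rot: [-180.0, 0.1, 169.1]
contact_force: [-0.3, -1.1, 0.3]
opening: 0.425
finger_force: 0.0
34.7
radius 0.16487645994444164 ang -10.057665587147568 home 10.2
pos [ 0.5978 -0.1798  0.0468] rot [-1.7999e+02  5.0000e-02  1.6913e+02] d mm [12.1 57.3  0.8] rows/20 [0.6  2.87 0.04] turn deg [ -0.    0.  -21.1]
```

```bash
{
python3 -m creep '[[[0.02,0.5,0],[0,0,-0.039],-0.15],[[0.02,0.5,0],[0,0,-0.039],-0.15],[[0.02,0.5,0],[0,0,-0.039],-0.15],[[0.02,0.5,0],[0,0,-0.039],-0.15],[[0.02,0.4,0],[0,0,-0.035],-0.15]]'
python3 -m creep '[[[0.01,0.3,0],[0,0,-0.023],-0.15],[[0.01,0.2,0],[0,0,-0.015],-0.15],[[0,0.1,0],[0,0,0],-0.15],[[0,0,0],[0,0,0],-0.15]]'
python3 -m creep '[[[0,0.1,0],[0,0,0],-0.15],[[0,0.1,0],[0,0,0],-0.15]]'
}
python3 -c "
from h import *
s=r.sense();print(s['time']);p=np.array([.4355,-.151]);d=s['ee_pos'][:2]-p;print('radius',np.linalg.norm(d),'ang',yaw(d),'home 10.2')
plan((.5968,-.1212),.046,190.2)
c=r.read_camera('wrist');h=cv2.cvtColor(c['frame'],cv2.COLOR_RGB2HSV).astype(int)
m=(((h[...,0]<6)|(h[...,0]>174))&(h[...,1]>150)&(h[...,2]>40)).astype(np.uint8)
k,l,st,ce=cv2.connectedComponentsWithStats(m)
for i in range(1,k):
    if st[i,4]>100: w=ray(c,*ce[i],.073);print(ce[i],st[i],w,yaw(w[:2]-p))
"
```

```text
time: 35.12
ee_pos: [0.599, -0.1323, 0.0466]
ee_rot: [-180.0, 0.0, -173.6]
contact_force: [0.2, -0.8, 0.2]
opening: 0.426
finger_force: 0.3
time: 35.45
ee_pos: [0.5969, -0.1204, 0.0464]
ee_rot: [-180.0, 0.0, -170.3]
contact_force: [0.5, -0.8, 0.0]
opening: 0.424
finger_force: 0.0
time: 35.62
ee_pos: [0.5962, -0.1166, 0.0462]
ee_rot: [-180.0, 0.0, -170.3]
contact_force: [0.1, -0.3, 0.2]
opening: 0.427
finger_force: 0.3
35.6167
radius 0.16437659908016344 ang 12.064768107499498 home 10.2
pos [ 0.5962 -0.1166  0.0462] rot [-1.7999e+02  1.0000e-02 -1.7032e+02] d mm [ 0.2 -4.6  0.2] rows/20 [ 0.01 -0.23  0.01] turn deg [-0.   0.  -0.5]
[303.37159653 316.53836634] [ 276  276   52   79 3232] [ 0.58986574 -0.12377126  0.073     ] 10.00356033132107
```

```bash
{
python3 -m creep '[[[0,0.1,0],[0,0,0],-0.15],[[0,0.1,0],[0,0,0],-0.15]]'
python3 -m creep '[[[0,0.1,0],[0,0,0],-0.15],[[0,0,0],[0,0,0],-0.15]]'
} | grep -E "pos|force"
```

```text
ee_pos: [0.5959, -0.1143, 0.0462]
contact_force: [3.7, -26.0, -4.6]
finger_force: 13.2
ee_pos: [0.5959, -0.1142, 0.0462]
contact_force: [6.5, -29.8, -7.7]
finger_force: 15.2
```

The bar is against its stop (30 N reaction). I back off, lift and move aside for a numeric check from the top camera.

```bash
{
python3 -m creep '[[[0,-0.2,0],[0,0,0],-0.1],[[0,-0.1,0],[0,0,0],0],[[0,0,0],[0,0,0],0],[[0,0,-0.4],[0,0,0],0],[[0,0,-0.8],[0,0,0],0]]'
python3 -m creep '[[[0,0,-1],[0,0,0],0],[[0,0,-1],[0,0,0],0],[[0,0,-1],[0,0,0],0],[[0,0,-1],[0,0,0],0],[[0,0,-1],[0,0,0],0]]'
python3 -m creep '[[[0.5,1,0],[0,0,0],0],[[0.5,1,0],[0,0,0],0],[[0.5,1,0],[0,0,0],0],[[0.5,1,0],[0,0,0],0],[[0.5,1,0],[0,0,0],0]]'
python3 -m creep '[[[0.5,1,0],[0,0,0],0],[[0.5,1,0],[0,0,0],0],[[0.5,1,0],[0,0,0],0],[[0.5,1,0],[0,0,0],0],[[0.5,1,0],[0,0,0],0]]'
python3 -m creep '[[[0,1,0],[0,0,0],0],[[0,1,0],[0,0,0],0],[[0,1,0],[0,0,0],0],[[0,1,0],[0,0,0],0],[[0,0,0],[0,0,0],0]]'
} | grep -E "pos|force: \["
python3 - <<'E'
from h import *
c=r.read_camera('top');cv2.imwrite('pics/end.png',c['frame'][:,:,::-1]);h=cv2.cvtColor(c['frame'],cv2.COLOR_RGB2HSV).astype(int)
p=np.array([.4355,-.151])
R_=(((h[...,0]<6)|(h[...,0]>174))&(h[...,1]>150)&(h[...,2]>80)).astype(np.uint8)
k,l,st,ce=cv2.connectedComponentsWithStats(R_)
for i in range(1,k):
    if st[i,4]>15:
        w=ray(c,*ce[i],.065);print("red",ce[i].round(1),st[i,4],w.round(3),"q deg",round(10.2-yaw(w[:2]-p),1))
old=cv2.imread('pics/top0.png').astype(int);new=c['frame'][:,:,::-1].astype(int)
for n,(x0,x1,y0,y1) in dict(jars=(200,280,130,170),beaker_box=(140,218,280,328),reagent=(460,510,170,215)).items():
    print(n,(abs(old-new)[y0:y1,x0:x1].max(2)>40).sum())
print(r.sense()["time"])
E
```

```text
ee_pos: [0.5949, -0.1157, 0.0691]
contact_force: [0.5, 0.6, -0.5]
ee_pos: [0.596, -0.1158, 0.1718]
contact_force: [0.3, 0.3, -0.1]
ee_pos: [0.5291, -0.0251, 0.1708]
contact_force: [-0.8, -0.1, -0.8]
ee_pos: [0.4628, 0.0649, 0.1708]
contact_force: [0.6, -0.3, 0.2]
ee_pos: [0.4494, 0.1455, 0.1708]
contact_force: [-0.1, -0.1, 0.4]
red [475.7  67.3] 210 [ 0.89  -0.396  0.065] q deg 38.6
red [497.8 186.2] 162 [ 0.605 -0.436  0.065] q deg 69.4
red [361.1 190. ] 84 [ 0.597 -0.121  0.065] q deg -0.4
jars 221
beaker_box 3006
reagent 0
38.1333
```

Run:
```python
from h import *
c=r.read_camera('top');h=cv2.cvtColor(c['frame'],cv2.COLOR_RGB2HSV).astype(int)
th=np.radians(100.2);X=np.array([np.cos(th),np.sin(th)]);Y=np.array([-X[1],X[0]]);O=np.array([.5535,-.129])
H,S,V=h[...,0],h[...,1],h[...,2]
M=dict(handle_green=((H>50)&(H<75)&(S>150)&(V>95),.016),bristle=((H>8)&(H<17)&(S>80)&(V>140),.014),blue=((H>100)&(H<120)&(S>150)&(V>145),.018),yellow=((H>18)&(H<30)&(S>180)&(V>195),.016),blade=((H>=0)&(V<85)&(S<60),.013))
for n,(m,z) in M.items():
    v,u=np.where(m); k=(u>300)&(u<425)&(v>150)&(v<275); u,v=u[k],v[k]
    if len(u)<5: print(n,len(u));continue
    w=np.array([ray(c,a,b,z+.004)[:2] for a,b in zip(u,v)])-O; x,y=w@X*1e3,w@Y*1e3
    print(n,len(u),"x",np.percentile(x,[1,50,99]).round(),"y",np.percentile(y,[1,50,99]).round())
```

```text
handle_green 261 x [-85. -41.  28.] y [-84. -75. -67.]
bristle 334 x [46. 67. 88.] y [-24.  -2.  20.]
blue 272 x [-90. -46.  25.] y [-12.  -3.  13.]
yellow 566 x [-60.  17.  58.] y [ 37.  71. 100.]
blade 203 x [-101.   36.   99.] y [-95. -38.  69.]
```

```bash
python3 -c "
from cell import r
print(r.job_done())"
```

```text
the job is handed in; nothing more can be done
None
```

I packed the brush, spatula and bracket flat in their own pockets, swung the bar home against its stop, and handed the job in at about 38 s; no verdict came back. The spatula touched down hard, with a wrist force reading of 105 N against the 120 N limit.

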